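# Leak-check the seam of a test chamber plate

## Task

Draw the flat chamber plate all the way out from under its hood, then take the yellow leak probe from its stand and guide its tip along the whole orange seam, from the green dot to the red dot, touching or just above the seam (within a few millimetres), slowly (about 3 cm/s) and without pressing hard. Then hang the probe back upright in the fork of its stand, leaving the plate fully out and the bottle, timer, dish and tape where they are.

Things in the scene. Friction and masses are not known exactly. Their poses are not given: they have to be found in the camera images.
- dock: Fixed low test dock right of the robot: grey base 220 x 150 x 12 mm (x -72 to +148 mm), aluminium side rails (tops at z = 24, outer faces y = +-74) and a white hood over the far end (x +62 to +146, 148 wide, top at z = 44). Origin on the worktop under the middle of the fully drawn-out plate; +x points to the hood, along the slide; z up. A low rubber stop (x -71 to -66, top at z = 20) ends the open side.
- chamber (a joint): How far the chamber plate is drawn out along dock -x, m: 0 = pushed home under the hood, 0.075 = fully out against the stop. A flat aluminium slab 130 (x) x 120 (y) x 16 mm, top 28 mm above the worktop, middle at dock x = 0.075 minus this value. No handle; slides with about 1.5 N friction and stays where left. A fingertip pressed on top with 5 to 15 N drags it along.
- plate_pad (a point): Centre of the dark rubber pad (28 x 44 mm, flush, near the edge away from the hood) on top of the chamber plate, a place to press on; 45 mm from the plate's middle along dock -x. Its axes are those of the dock.
- probe: Leak probe, 152 mm tall, 0.08 to 0.17 kg, hanging upright in its stand's fork. Origin: underside of its black collar (disc 32 mm across, 5 thick). Above it a yellow square grip 20 x 20 mm, sides along the probe's x and y, 5 to 67 mm above the origin; below it a steel tube (8 mm, from 60 mm down 5.6 mm across) with a brass ball tip (8 mm) ending 85 mm below the origin. z points up its axis.
- probe_tip (a point): Lowest point of the probe's brass ball tip, on the probe's axis, 85 mm below the underside of the collar.
- stand: Fixed probe stand: dark base 110 x 90 x 14 mm, a post behind (40 mm wide, stand x = +41 to +55 mm, up to z = 127) and a white fork 8 mm thick, top at z = 127, 48 mm wide, its slot 18 mm wide along x, open towards stand -x (prong ends at x = -22) and closed at x = +19. Origin on the worktop under the place where the probe hangs; z up.
- stand_seat (a point): Middle of the slot at the height of the fork's top (127 mm); the underside of the hanging probe's collar rests here.
- spray_bottle: Loose white trigger spray bottle with black head, 66 x 99 x 234 mm, standing near the open end of the dock. Leave alone. Origin on the worktop under the middle of that outline.
- lab_timer: Loose white bench timer, 66 x 66 x 20 mm, on the robot side of the dock. Leave alone. Origin under its middle.
- culture_dish: Loose round lidded culture dish, 90 mm across, 14 mm tall, beside the probe stand. Leave alone. Origin under its middle.
- label_tape: Loose roll of green tape lying flat, 83 mm across, 18 mm tall, beside the probe stand. Leave alone. Origin under its middle.
- seam0 (a point): Point 0 of 0 to 8 along the orange seam on the plate's top face: start of the seam, at the green dot (-30, 42), x and y in mm from the plate's middle along the dock's axes. The seam runs straight from each point to the next; points are 22 to 29 mm apart and move with the plate.
- seam1 (a point): Point 1 of 0 to 8 along the orange seam on the plate's top face: on a straight part (-4, 42), x and y in mm from the plate's middle along the dock's axes. The seam runs straight from each point to the next; points are 22 to 29 mm apart and move with the plate.
- seam2 (a point): Point 2 of 0 to 8 along the orange seam on the plate's top face: first bend (22, 42), x and y in mm from the plate's middle along the dock's axes. The seam runs straight from each point to the next; points are 22 to 29 mm apart and move with the plate.
- seam3 (a point): Point 3 of 0 to 8 along the orange seam on the plate's top face: second bend (42, 22), x and y in mm from the plate's middle along the dock's axes. The seam runs straight from each point to the next; points are 22 to 29 mm apart and move with the plate.
- seam4 (a point): Point 4 of 0 to 8 along the orange seam on the plate's top face: on a straight part (42, 0), x and y in mm from the plate's middle along the dock's axes. The seam runs straight from each point to the next; points are 22 to 29 mm apart and move with the plate.
- seam5 (a point): Point 5 of 0 to 8 along the orange seam on the plate's top face: third bend (42, -22), x and y in mm from the plate's middle along the dock's axes. The seam runs straight from each point to the next; points are 22 to 29 mm apart and move with the plate.
- seam6 (a point): Point 6 of 0 to 8 along the orange seam on the plate's top face: fourth bend (22, -42), x and y in mm from the plate's middle along the dock's axes. The seam runs straight from each point to the next; points are 22 to 29 mm apart and move with the plate.
- seam7 (a point): Point 7 of 0 to 8 along the orange seam on the plate's top face: on a straight part (-4, -42), x and y in mm from the plate's middle along the dock's axes. The seam runs straight from each point to the next; points are 22 to 29 mm apart and move with the plate.
- seam8 (a point): Point 8 of 0 to 8 along the orange seam on the plate's top face: end of the seam, at the red dot (-30, -42), x and y in mm from the plate's middle along the dock's axes. The seam runs straight from each point to the next; points are 22 to 29 mm apart and move with the plate.
Things that resemble listed ones, but are neither listed nor needed, are in the scene too. Leave any turquoise look-alike of the probe alone.

How it is judged:
On the way, in this order (a step that is already met when the one before it is completed fails the run):
1. the plate is drawn fully out (at least 70 of 75 mm) while the probe still hangs in its stand (value of joint chamber above 0.07 m and distance between probe and stand_seat below 0.015 m), for 0.2 s.
2. the probe tip is within 8 mm of seam point 0, plate out (distance between probe_tip and seam0 below 0.008 m and value of joint chamber above 0.068 m).
3. the probe tip is within 8 mm of seam point 1, plate out (distance between probe_tip and seam1 below 0.008 m and value of joint chamber above 0.068 m).
4. the probe tip is within 8 mm of seam point 2, plate out (distance between probe_tip and seam2 below 0.008 m and value of joint chamber above 0.068 m).
5. the probe tip is within 8 mm of seam point 3, plate out (distance between probe_tip and seam3 below 0.008 m and value of joint chamber above 0.068 m).
6. the probe tip is within 8 mm of seam point 4, plate out (distance between probe_tip and seam4 below 0.008 m and value of joint chamber above 0.068 m).
7. the probe tip is within 8 mm of seam point 5, plate out (distance between probe_tip and seam5 below 0.008 m and value of joint chamber above 0.068 m).
8. the probe tip is within 8 mm of seam point 6, plate out (distance between probe_tip and seam6 below 0.008 m and value of joint chamber above 0.068 m).
9. the probe tip is within 8 mm of seam point 7, plate out (distance between probe_tip and seam7 below 0.008 m and value of joint chamber above 0.068 m).
10. the probe tip is within 8 mm of seam point 8, plate out (distance between probe_tip and seam8 below 0.008 m and value of joint chamber above 0.068 m).
At the end, for the whole second after the job is handed in: The probe hangs at rest and upright (within 0.15 rad) in the fork, collar within 13 mm of the seat, and the plate is still out by at least 68 of its 75 mm (distance between probe and stand_seat below 0.013 m and angle between probe's own z axis and vertical below 0.15 rad and linear speed of probe below 0.02 m/s and value of joint chamber above 0.068 m); the robot touches nothing.
It fails at once if the probe moves faster than 9 cm/s while its tip is within 12 mm of the plate's top (z of probe_tip in the frame of plate_pad below 0.012 m and x of probe_tip in the frame of plate_pad between -0.02 and 0.11 m and y of probe_tip in the frame of plate_pad between -0.06 and 0.06 m and linear speed of probe above 0.09 m/s).
It fails at once if the probe is pressed on the plate or dock with more than 25 N (contact force between probe and dock above 25 N).
It fails at once if the bottle, timer, dish or tape is moved by more than 2 cm or tipped (distance of any of spray_bottle, lab_timer, culture_dish, label_tape from where it was at the start of the episode above 0.02 m or angle between any of spray_bottle, lab_timer, culture_dish, label_tape's own z axis and vertical above 0.3 rad).
It also fails if it takes over 72 s, if anything falls off the work surface, if the arm or the gripper's body presses on something with over 40 N, if the wrist force passes 120 N, or if a joint passes its speed limit or range.

## Robot

A 7-joint arm with a two-finger parallel gripper is mounted at the origin on a cart in front of the work surface, level with it; the furniture and walls round the work are solid. World frame = base frame: x ahead of the robot, y to its left, z up, the work surface at z = 0. Lengths are in m, angles in rad, forces in N, time in s.
With the tool pointing down it reaches from about 0.425 to 0.95 m from the base axis. Payload 16.7 kg.
Tool frame: the origin (TCP) lies at the very end of the fingers, on their centre line; the grasp point (between the pads) lies grip_depth behind it (grip_depth is the distance from the TCP to the grasp point, in m); y points along the fingers, z is the direction in which the jaws open and shut, and the axes are right-handed (so a half turn about y gives the same grasp; the last joint's range is limited). The gripper opens to 94 mm and grips with 3 to 60 N. Pads are 16 mm wide; open, the fingers measure 119 mm over their backs; the gripper's body (75 mm by 177 mm) begins 78 mm behind the grasp point.
Start: joints at [-1.284, 0.426, 0.074, 1.606, -0.034, 1.111, -0.067], TCP at [0.286, 0.612, 0.205] pointing down, gripper open.
Joint ranges: [-2.85, 2.85], [-0.5, 2.14], [-1.23, 1.37], [0.21, 2.46], [-1.02, 4.16], [0.16, 2.05], [-2.73, 2.73]. Speed limits (rad/s): [1.89, 1.89, 2.39, 2.39, 3.01, 3.01, 3.01].

## Interface

Orientations are given as a rotation vector (axis times angle).
In Python, from rig import state, get_image, job_done, look_for, masks_of, landmark_of, grip_depth gives the robot as it stands. The module is installed in compiled form; this text tells all that it offers.
- The arm moves only by the tool drive_tool, never from a script. Its argument "targets" is a list of rows, each a list of 3 entries, a list of its own where there are three numbers: the turn, a rotation vector about the tool's x, y, z in rad, then the shift along the tool's x, y, z in mm, then the closure, from 0 (fully open) to 1 (shut). In form: [[[wx, wy, wz], [dx, dy, dz], hand], ...]. A call has exactly 10 rows; each row is the pose to reach, as a shift and turn from the pose measured when the call began, along the tool's axes at that moment; what a row does not reach only later rows make up. A row lasts 1/12 s, in which the tool goes at most 41.7 mm and 7.16 degrees, less where a joint would pass 70% of its speed; a pose out of reach is approached as far as the arm can. A call with a gripper value outside its range is refused whole. The fingers move at their own pace and stop on an object; "squeeze" is the grip in N (left out, the last holds). Time passes only in rows, so rows that repeat a pose let the fingers close, or fill a call up. It gives the time, the measured TCP pose, the force and the opening at its end, in the units of the state.
- state(): the state, without advancing time (a new reading comes with each control period).
- get_image(name): name is "scene" or "side" or "wrist"; returns a dict with "img" (480x640x3 uint8, red, green, blue), "fx", "fy", "cx", "cy" (pixels), "rvec" (rotation vector, rad) and "tvec" (3), from world to camera coordinates, as OpenCV has them; the wrist camera has in their place "hand_eye" (4x4, takes a point from camera to tool coordinates, whose origin is the TCP and whose axes are the tool frame's). Camera axes: x right, y down, z forward; pixel columns grow to the right and rows downward; lengths in m; the calibration is good to about 2 mm. A picture is of the moment at which its call begins: read the wrist's pose just before it. There is no depth.
- job_done(): hands the job in, once; it reports no verdict.
Trained networks look in the newest picture that a camera, given by its name, has taken for a name from the list of things; names that differ only in an ending like _2 or _b are one class to them, and where a whole thing is asked for, a point or a joint stands for the part that bears it (a point fixed in the world has none). Each returns a list of dicts, best first, with "p" (0 to 1); they miss things now and then, are a little off and sometimes report something else, mostly with a low value. They report only what shows in the picture. A call takes as long as a camera call. They do not tell look-alikes from the thing itself.
- look_for(query, camera): "box" ([left, top, right, bottom] in pixels, round what is visible of it).
- masks_of(query, camera): "mask" (480x640 bool, what is visible of it) and "box" ([left, top, right, bottom] in pixels, round what is visible of it).
- landmark_of(query, camera): "pixel" ([column, row] in pixels: a listed point, or the origin of a listed thing).
The state is a dict: "time": time; "qpos": joint angles; "joint_velocities": joint speeds; "joint_efforts": joint torques, N m; "ee_pos": TCP position; "tcp_rot": TCP orientation; "force": force on the tool from outside, world axes, zero at the start; "wrist_torque": the same for the moment, N m; "gripper_width": finger opening in m.
Only numpy, scipy, OpenCV 4.12 (cv2) and the standard library are available. Lean on these libraries where they do the work, as an engineer would, in place of code of your own. Each camera call takes 0.05 s, during which the arm holds its last target. There are 200 camera calls.

## Working session

There is one attempt and no reset: what is moved stays moved. The work goes in short steps, Python scripts to look and compute and a tool call to move; the robot and the scene stay as the last step left them, time stands still between calls to the robot, and variables do not carry over. Pictures are saved under pics/ and viewed, about 8 in all and at most 12, crops included, and the job is handed in when it is done.

Besides the shell and the picture viewer there is one more tool, called after "Request:" as name(argument=value, ...) on one line, values as JSON. drive_tool: Moves the arm, as the interface text tells. Its arguments: {"type":"object","properties":{"targets":{"type":"array"},"squeeze":{"type":"number"}},"required":["targets"]}

```bash
mkdir -p pics; cat > h.py <<'E'
import numpy as np,cv2
from rig import *
from scipy.spatial.transform import Rotation as R
def cam(d,s=None):
    """K, Rwc (cam->world), camera position"""
    K=np.array([[d['fx'],0,d['cx']],[0,d['fy'],d['cy']],[0,0,1]])
    if 'hand_eye' in d:
        T=np.eye(4);T[:3,:3]=R.from_rotvec(s['tcp_rot']).as_matrix();T[:3,3]=s['ee_pos'];T=T@np.array(d['hand_eye']);return K,T[:3,:3],T[:3,3]
    Rm=cv2.Rodrigues(np.array(d['rvec'],float))[0];return K,Rm.T,-Rm.T@np.array(d['tvec']).ravel()
def onz(c,p,z):
    K,Rw,o=c;v=Rw@np.linalg.inv(K)@np.array([p[0],p[1],1.]);return o+v*(z-o[2])/v[2]
def proj(c,X):
    K,Rw,o=c;v=K@(Rw.T@(np.array(X)-o));return v[:2]/v[2]
def tri(c1,p1,c2,p2):
    P=lambda c:c[0]@np.c_[c[1].T,-c[1].T@c[2]]
    x=cv2.triangulatePoints(P(c1),P(c2),np.array(p1,float).reshape(2,1),np.array(p2,float).reshape(2,1)).ravel();return x[:3]/x[3]
E
python3 - <<'E'
from h import *
np.set_printoptions(precision=3,suppress=True)
s=state();print(s['time'],s['ee_pos'],s['tcp_rot'],s['gripper_width'],s['force'],grip_depth)
print(R.from_rotvec(s['tcp_rot']).as_matrix())
C={};I=[]
for n in['scene','side']:
    d=get_image(n);C[n]=cam(d);I.append(d['img']);print(n,C[n][2])
    cv2.imwrite(f'pics/{n}0.png',d['img'][:,:,::-1])
    for q,z in[('dock',0),('plate_pad',.028),('probe',.127),('probe_tip',.042),('stand',0),('stand_seat',.127),('seam0',.028),('seam8',.028),('spray_bottle',0),('lab_timer',0),('culture_dish',0),('label_tape',0)]:
        for r in landmark_of(q,n)[:3]:print(q,round(r['p'],2),np.round(r['pixel']),onz(C[n],r['pixel'],z))
E
```

```text
0.0 [0.285 0.611 0.205] [-1.545  0.343 -0.343] 0.09374985116637342 [ 0.086 -0.139 -0.426] 0.0188
[[ 0.906 -0.     0.423]
 [-0.423 -0.001  0.906]
 [ 0.    -1.    -0.001]]
scene [-0.284  0.613  0.498]
dock 0.69 [396. 250.] [ 0.418 -0.251  0.   ]
plate_pad 0.58 [400. 240.] [ 0.412 -0.261  0.028]
probe 0.77 [231. 261.] [0.422 0.248 0.127]
probe 0.58 [148. 271.] [0.49  0.387 0.127]
probe_tip 0.76 [154. 306.] [0.504 0.385 0.042]
probe_tip 0.67 [232. 301.] [0.417 0.26  0.042]
probe_tip 0.43 [422. 233.] [ 0.381 -0.316  0.042]
stand 0.73 [233. 318.] [0.42 0.26 0.  ]
stand 0.66 [400. 229.] [ 0.513 -0.381  0.   ]
stand_seat 0.9 [228. 264.] [0.416 0.259 0.127]
stand_seat 0.39 [420. 233.] [ 0.263 -0.142  0.127]
seam0 0.93 [402. 228.] [ 0.464 -0.332  0.028]
seam0 0.93 [419. 234.] [ 0.407 -0.335  0.028]
seam0 0.83 [427. 239.] [ 0.368 -0.32   0.028]
seam8 0.93 [402. 228.] [ 0.464 -0.332  0.028]
seam8 0.93 [419. 234.] [ 0.407 -0.335  0.028]
seam8 0.83 [427. 239.] [ 0.368 -0.32   0.028]
spray_bottle 0.93 [319. 248.] [ 0.57  -0.102 -0.   ]
spray_bottle 0.26 [394. 249.] [ 0.425 -0.255  0.   ]
lab_timer 
[... 500 characters left out ...]
7 [347. 220.] [0.552 0.265 0.042]
stand 0.56 [306. 240.] [0.409 0.234 0.   ]
stand_seat 0.69 [305. 202.] [0.408 0.24  0.127]
seam0 0.95 [365. 334.] [ 0.437 -0.364  0.028]
seam0 0.86 [353. 333.] [ 0.413 -0.355  0.028]
seam0 0.84 [369. 313.] [ 0.468 -0.284  0.028]
seam8 0.95 [365. 334.] [ 0.437 -0.364  0.028]
seam8 0.86 [353. 333.] [ 0.413 -0.355  0.028]
seam8 0.84 [369. 313.] [ 0.468 -0.284  0.028]
spray_bottle 0.6 [390. 286.] [ 0.575 -0.12   0.   ]
spray_bottle 0.29 [344. 316.] [ 0.419 -0.238  0.   ]
lab_timer 0.64 [308. 202.] [0.476 0.585 0.   ]
culture_dish 0.6 [279. 227.] [0.336 0.359 0.   ]
label_tape 0.64 [319. 244.] [0.44  0.186 0.   ]
label_tape 0.48 [336. 329.] [ 0.387 -0.292  0.   ]
```

```bash
python3 - <<'E'
import cv2,numpy as np
a=cv2.imread('pics/scene0.png');b=cv2.imread('pics/side0.png')
a1=cv2.resize(a[190:370,100:460],(800,400));b1=cv2.resize(b[180:370,220:460],None,fx=2,fy=2)
cv2.imwrite('pics/a.png',a1)
cv2.imwrite('pics/b.png',cv2.resize(b[170:370,240:440],(600,600)))
E
```

```text
(no output)
```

View pics/a.png

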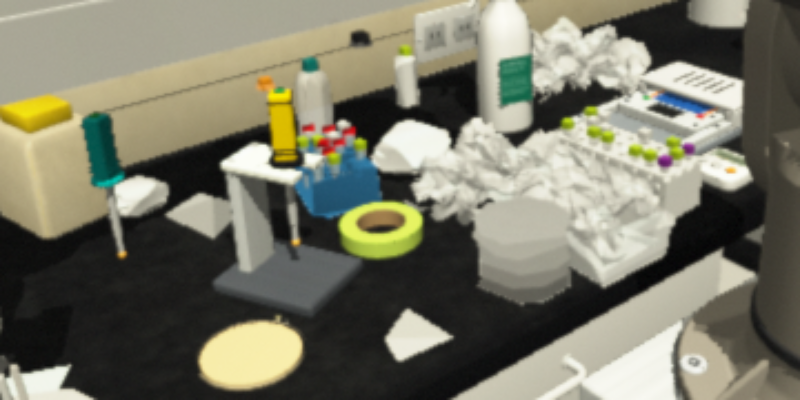

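View pics/b.png

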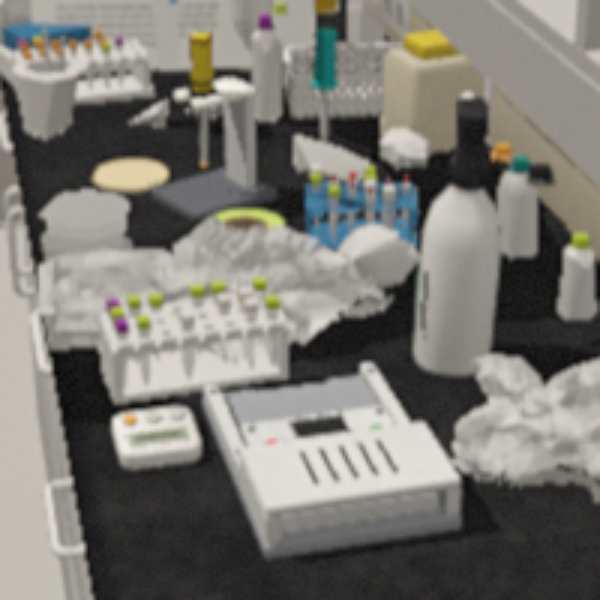

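Candidates: the yellow probe in the stand's fork at scene px ~(227,247), and the turquoise look-alike at (147,257) to avoid. In the side view yellow is at (307,190) and turquoise at (348,190). The dock's hood faces the side camera, with the pad at side px (347,312), the bottle near the open end and a tube rack beside it. I'll move above the dock first.

Request:
drive_tool(targets=[[[0, 0, 0], [30, -20, -10], 0.5], [[0, 0, 0], [65, -40, -30], 1], [[0, 0, 0], [100, -60, -50], 1], [[0, 0, 0], [135, -80, -70], 1], [[0, 0, 0], [170, -100, -90], 1], [[0, 0, 0], [205, -120, -110], 1], [[0, 0, 0], [240, -125, -130], 1], [[0, 0, 0], [275, -125, -150], 1], [[0, 0, 0], [310, -125, -170], 1], [[0, 0, 0], [345, -125, -190], 1]])

```text
time: 2.13
ee_pos: [0.5125, 0.3004, 0.3312]
tcp_rot: [-1.542, 0.342, -0.343]
force: [0.4, 0.9, -0.4]
gripper_width: 0.0309
```

```bash
python3 - <<'E'
from h import *
np.set_printoptions(precision=3,suppress=True)
s=state();print(s['time'],s['ee_pos'],s['qpos'])
print(R.from_rotvec(s['tcp_rot']).as_matrix())
d=get_image('wrist');c=cam(d,s);print(c[2],c[1]);cv2.imwrite('pics/w1.png',d['img'][:,:,::-1])
side=cam(get_image('side'))
for n,p,z in[('green',(366,312.7),.028),('red',(330.3,317),.028),('pad',(346.7,312.3),.028),('hoodNL',(240+267/3,170+512/3),.044),('hoodNR',(240+460/3,170+488/3),.044),('railL',(240+207/3,170+387/3),.024),('railR',(240+370/3,170+367/3),.024),('rackbase',(240+195/3,170+395/3),0),('bottle base',(240+452/3,170+372/3),0)]:print(n,onz(side,p,z))
E
```

```text
2.1333 [0.513 0.3   0.331] [-0.851  0.206  0.256  1.643 -0.054  1.299  0.548]
[[ 0.906  0.001  0.423]
 [-0.423  0.001  0.906]
 [ 0.    -1.     0.001]]
[0.44  0.335 0.511] [[ 0.424  0.87   0.25 ]
 [ 0.906 -0.408 -0.116]
 [ 0.001  0.275 -0.961]]
green [ 0.463 -0.281  0.028]
red [ 0.377 -0.281  0.028]
pad [ 0.419 -0.27   0.028]
hoodNL [ 0.349 -0.396  0.044]
hoodNR [ 0.491 -0.397  0.044]
railL [ 0.344 -0.182  0.024]
railR [ 0.484 -0.18   0.024]
rackbase [ 0.338 -0.152  0.   ]
bottle base [ 0.563 -0.164  0.   ]
```

Request:
drive_tool(targets=[[[0, -0.1, 0], [10, 0, -33], 1], [[0, -0.2, 0], [20, 0, -66], 1], [[0, -0.3, 0], [31, 0, -100], 1], [[0, -0.4, 0], [42, 0, -133], 1], [[0, -0.436, 0], [52, 0, -166], 1], [[0, -0.436, 0], [63, 0, -200], 1], [[0, -0.436, 0], [73, 0, -233], 1], [[0, -0.436, 0], [84, 0, -266], 1], [[0, -0.436, 0], [95, 0, -300], 1], [[0, -0.436, 0], [105, 0, -333], 1]])

```text
time: 3.07
ee_pos: [0.4662, -0.0522, 0.3317]
tcp_rot: [-1.572, 0.006, -0.01]
force: [-0.2, -0.3, 0.8]
gripper_width: 0.0003
```

Request:
drive_tool(targets=[[[0, 0, 0], [-5, 0, -30], 1], [[0, 0, 0], [-10, 0, -60], 1], [[0, 0, 0], [-15, 0, -90], 1], [[0, 0, 0], [-20, 0, -120], 1], [[0, 0, 0], [-25, 0, -150], 1], [[0, 0, 0], [-28, 0, -180], 1], [[0, 0, 0], [-28, 0, -200], 1], [[0, 0, 0], [-28, 0, -210], 1], [[0, 0, 0], [-28, 0, -215], 1], [[0, 0, 0], [-28, 0, -215], 1]])

```text
time: 3.9
ee_pos: [0.4359, -0.2676, 0.3317]
tcp_rot: [-1.572, 0.007, -0.011]
force: [0.0, -0.1, 0.5]
gripper_width: 0.0004
```

```bash
cat > look.py <<'E'
from h import *
import sys
np.set_printoptions(precision=3,suppress=True)
s=state();print(s['time'],s['ee_pos'],s['qpos'],s['tcp_rot'],s['force'])
d=get_image('wrist');c=cam(d,s);cv2.imwrite(f'pics/{sys.argv[1]}.png',d['img'][:,:,::-1])
for a in sys.argv[2:]:
    q,z=a.split('=')
    for r in landmark_of(q,'wrist')[:2]:print(q,round(r['p'],2),np.round(r['pixel']),onz(c,r['pixel'],float(z)))
E
python3 look.py w2 plate_pad=.028 dock=0 seam0=.028 seam8=.028
```

```text
3.9 [ 0.436 -0.268  0.332] [-0.28   0.041  0.742  1.832 -0.029  1.277  2.03 ] [-1.572  0.007 -0.011] [ 0.007 -0.119  0.483]
plate_pad 0.64 [319. 191.] [ 0.419 -0.262  0.028]
plate_pad 0.18 [351. 100.] [ 0.302 -0.22   0.028]
dock 0.81 [337. 190.] [ 0.421 -0.236  0.   ]
seam0 0.8 [303. 159.] [ 0.376 -0.283  0.028]
seam0 0.71 [290. 220.] [ 0.46  -0.304  0.028]
seam8 0.8 [303. 159.] [ 0.376 -0.283  0.028]
seam8 0.71 [290. 220.] [ 0.46  -0.304  0.028]
```

View pics/w2.png

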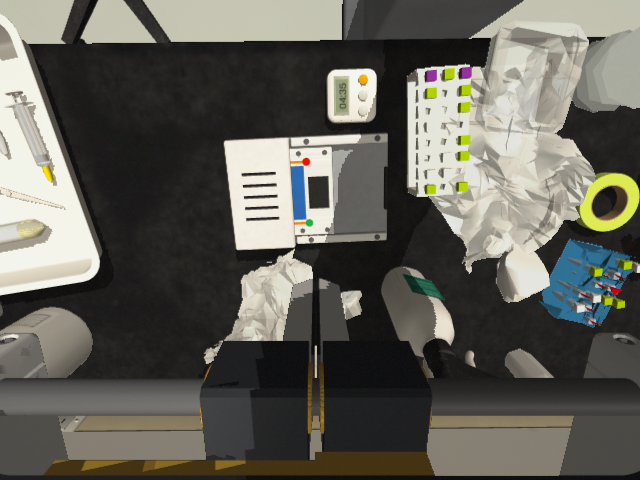

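The wrist view shows the dock: red dot at (306,161), green (309,223), pad (318,192), hood corners (224,141) and (237,249), open end around x=386. The tube rack lies beyond the open end (408–470), the bottle at (420,310), and the timer at (352,95).

```bash
cat > fit.py <<'E'
from h import *
from scipy.optimize import least_squares
def fit(c,pts,x0):
    f=lambda v:np.concatenate([proj(c,(v[0]+np.cos(v[2])*X-np.sin(v[2])*Y,v[1]+np.sin(v[2])*X+np.cos(v[2])*Y,Z))-p for (X,Y,Z),p in pts])
    return least_squares(f,x0,loss='soft_l1')
E
python3 - <<'E'
from fit import *
np.set_printoptions(precision=3,suppress=True)
s=state();d=get_image('wrist');c=cam(d,s)
m=1e-3
pts=[((45*m,-42*m,.028),(306,161)),((45*m,42*m,.028),(309,223)),((30*m,0,.028),(318.5,192)),((146*m,-74*m,.044),(224,141)),((146*m,74*m,.044),(237,249)),((62*m,-74*m,.044),(290,137)),((62*m,74*m,.044),(294,248)),((-72*m,-74*m,.024),(386,134)),((-72*m,74*m,.024),(386,241))]
r=fit(c,pts,[.42,-.25,-1.57]);print(r.x,np.degrees(r.x[2]));print(r.fun.reshape(-1,2))
x,y,a=r.x
for n,X in(('pad',.030),('padout',-.045)):print(n,x+np.cos(a)*X,y+np.sin(a)*X)
print('rack',onz(c,(407,130),.06),onz(c,(470,130),.06),onz(c,(416,193),.06))
E
```

```text
[ 0.421 -0.234 -1.545] -88.54146888079117
[[-1.268  0.698]
 [-1.648 -0.355]
 [-1.565  0.521]
 [ 0.463 -1.419]
 [-1.126  1.014]
 [-0.036  0.138]
 [ 1.882 -0.024]
 [ 5.712 -0.363]
 [ 3.159 -0.143]]
pad 0.42139192422905086 -0.26354539653710324
padout 0.41948291765215845 -0.18856969584755062
rack [ 0.342 -0.152  0.06 ] [ 0.342 -0.075  0.06 ] [ 0.419 -0.136  0.06 ]
```

Request:
drive_tool(targets=[[[0, 0, 0], [-5, 30, 1], 1], [[0, 0, 0], [-10, 65, 2], 1], [[0, 0, 0], [-15, 100, 3], 1], [[0, 0, 0], [-15, 135, 3], 1], [[0, 0, 0], [-15, 170, 3], 1], [[0, 0, 0], [-15, 205, 3], 1], [[0, 0, 0], [-15, 240, 3], 1], [[0, 0, 0], [-15, 265, 3], 1], [[0, 0, 0], [-15, 280, 3], 1], [[0, 0, 0], [-15, 280, 3], 1]])

```text
time: 5.03
ee_pos: [0.4206, -0.262, 0.0491]
tcp_rot: [-1.57, 0.008, -0.005]
force: [-0.7, 1.1, -1.0]
gripper_width: 0.0003
```

```bash
python3 look.py w3 plate_pad=.028; python3 -c "
import cv2;a=cv2.imread('pics/w3.png');cv2.imwrite('pics/w3c.png',a[40:480,100:600])"
```

```text
5.0333 [ 0.421 -0.262  0.049] [-0.082  0.413  0.621  2.162 -0.383  0.675  2.365] [-1.57   0.008 -0.005] [-0.721  1.115 -1.027]
plate_pad 0.59 [312. 278.] [ 0.42  -0.264  0.028]
plate_pad 0.52 [236. 214.] [ 0.379 -0.308  0.028]
```

View pics/w3c.png

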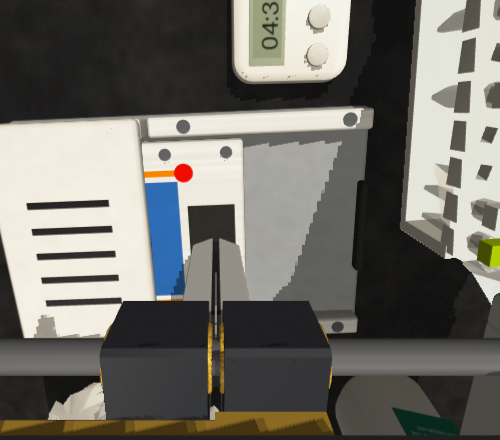

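The fingertips sit over the dark pad; red dot at crop (183,172), rack clear on the right. Pressing down.

Request:
drive_tool(targets=[[[0, 0, 0], [0, 5, 0], 1], [[0, 0, 0], [0, 10, 0], 1], [[0, 0, 0], [0, 14, 0], 1], [[0, 0, 0], [0, 17, 0], 1], [[0, 0, 0], [0, 18, 0], 1], [[0, 0, 0], [0, 19, 0], 1], [[0, 0, 0], [0, 20, 0], 1], [[0, 0, 0], [0, 21, 0], 1], [[0, 0, 0], [0, 21.5, 0], 1], [[0, 0, 0], [0, 21.5, 0], 1]])

```text
time: 5.97
ee_pos: [0.4221, -0.2631, 0.0304]
tcp_rot: [-1.571, 0.005, -0.009]
force: [-0.2, 0.2, -1.1]
gripper_width: 0.0004
```

Request:
drive_tool(targets=[[[0, 0, 0], [0, 1, 0], 1], [[0, 0, 0], [0, 2, 0], 1], [[0, 0, 0], [0, 3, 0], 1], [[0, 0, 0], [0, 3.5, 0], 1], [[0, 0, 0], [0, 4, 0], 1], [[0, 0, 0], [0, 4.5, 0], 1], [[0, 0, 0], [0, 5, 0], 1], [[0, 0, 0], [0, 5, 0], 1], [[0, 0, 0], [0, 5, 0], 1], [[0, 0, 0], [0, 5, 0], 1]])

```text
time: 6.8
ee_pos: [0.4225, -0.265, 0.0277]
tcp_rot: [-1.572, 0.005, -0.012]
force: [-16.2, 0.5, 62.9]
gripper_width: 0.0008
```

Request:
drive_tool(targets=[[[0, 0, 0], [0, 0, 0], 1], [[0, 0, 0], [0, 0, 0], 1], [[0, 0, 0], [0, 0, 0], 1], [[0, 0, 0], [0, 0, 0], 1], [[0, 0, 0], [0, 0, 0], 1], [[0, 0, 0], [0, 0, 0], 1], [[0, 0, 0], [0, 0, 0], 1], [[0, 0, 0], [0, 0, 0], 1], [[0, 0, 0], [0, 0, 0], 1], [[0, 0, 0], [0, 0, 0], 1]])

```text
time: 7.63
ee_pos: [0.4228, -0.2655, 0.0282]
tcp_rot: [-1.572, 0.004, -0.013]
force: [-4.2, -0.3, 18.4]
gripper_width: 0.0004
```

Request:
drive_tool(targets=[[[0, 0, 0], [0, 0.4, 2], 1], [[0, 0, 0], [0, 0.4, 5], 1], [[0, 0, 0], [0, 0.4, 8], 1], [[0, 0, 0], [0, 0.4, 11], 1], [[0, 0, 0], [0, 0.4, 14], 1], [[0, 0, 0], [0, 0.4, 17], 1], [[0, 0, 0], [0, 0.4, 20], 1], [[0, 0, 0], [0, 0.4, 23], 1], [[0, 0, 0], [0, 0.4, 26], 1], [[0, 0, 0], [0, 0.4, 28], 1]])

```text
time: 8.47
ee_pos: [0.422, -0.2379, 0.028]
tcp_rot: [-1.572, 0.006, -0.013]
force: [-12.4, -1.8, 27.6]
gripper_width: 0.0004
```

Request:
drive_tool(targets=[[[0, 0, 0], [-0.4, 0, 3], 1], [[0, 0, 0], [-0.6, 0, 7], 1], [[0, 0, 0], [-0.8, 0, 11], 1], [[0, 0, 0], [-1, 0, 15], 1], [[0, 0, 0], [-1, 0, 19], 1], [[0, 0, 0], [-1, 0, 23], 1], [[0, 0, 0], [-1, 0, 27], 1], [[0, 0, 0], [-1, 0, 31], 1], [[0, 0, 0], [-1, 0, 34], 1], [[0, 0, 0], [-1, 0, 36], 1]])

```text
time: 9.3
ee_pos: [0.4206, -0.202, 0.0281]
tcp_rot: [-1.572, 0.007, -0.012]
force: [-9.3, -1.8, 21.2]
gripper_width: 0.0006
```

```bash
python3 look.py w4; python3 -c "
import cv2;a=cv2.imread('pics/w4.png');cv2.imwrite('pics/w4c.png',a[40:480,100:600])"
```

```text
9.3 [ 0.421 -0.202  0.028] [-0.189  0.409  0.6    2.238 -0.411  0.597  2.275] [-1.572  0.007 -0.012] [-9.258 -1.782 21.192]
```

View pics/w4c.png

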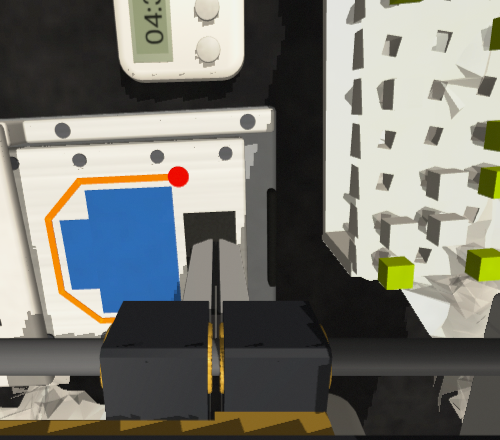

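The plate follows the finger; the seam is exposed and about 12 mm remain. Continuing to the stop.

Request:
drive_tool(targets=[[[0, 0, 0], [-0.4, 0, 2], 1], [[0, 0, 0], [-0.6, 0, 5], 1], [[0, 0, 0], [-0.6, 0, 8], 1], [[0, 0, 0], [-0.6, 0, 11], 1], [[0, 0, 0], [-0.6, 0, 13], 1], [[0, 0, 0], [-0.6, 0, 14], 1], [[0, 0, 0], [-0.6, 0, 15], 1], [[0, 0, 0], [-0.6, 0, 16], 1], [[0, 0, 0], [-0.6, 0, 17], 1], [[0, 0, 0], [-0.6, 0, 17], 1]])

```text
time: 10.18
ee_pos: [0.4206, -0.1852, 0.0283]
tcp_rot: [-1.573, 0.006, -0.013]
force: [-0.7, -3.5, 6.2]
gripper_width: 0.0003
```

Request:
drive_tool(targets=[[[0, 0, 0], [0, -10, 0], 1], [[0, 0, 0], [0, -40, 0], 1], [[0, 0, 0], [0, -75, 0], 1], [[0, 0, 0], [0, -105, -10], 0.8], [[0, 0, 0], [0, -135, -20], 0.6], [[0, 0, 0], [0, -165, -30], 0.4], [[0, 0, 0], [0, -195, -40], 0.2], [[0, 0, 0], [0, -215, -45], 0], [[0, 0, 0], [0, -220, -45], 0], [[0, 0, 0], [0, -220, -45], 0]])

```text
time: 11.02
ee_pos: [0.4196, -0.2301, 0.2497]
tcp_rot: [-1.572, 0.005, -0.015]
force: [0.4, 0.8, 0.2]
gripper_width: 0.0438
```

```bash
python3 look.py w5 plate_pad=.028 seam0=.028 seam8=.028 seam2=.028 seam3=.028 seam5=.028; python3 -c "
import cv2;a=cv2.imread('pics/w5.png');cv2.imwrite('pics/w5c.png',cv2.resize(a[60:310,160:460],None,fx=2.4,fy=2.4,interpolation=cv2.INTER_CUBIC))"
```

```text
11.0167 [ 0.42 -0.23  0.25] [-0.413  0.036  0.818  2.017 -0.031  1.093  1.977] [-1.572  0.005 -0.015] [0.438 0.759 0.23 ]
plate_pad 0.89 [349. 214.] [ 0.42  -0.191  0.028]
seam0 0.9 [312. 178.] [ 0.378 -0.233  0.028]
seam0 0.82 [332. 174.] [ 0.374 -0.211  0.028]
seam8 0.9 [312. 178.] [ 0.378 -0.233  0.028]
seam8 0.82 [332. 174.] [ 0.374 -0.211  0.028]
seam2 0.9 [312. 178.] [ 0.378 -0.233  0.028]
seam2 0.82 [332. 174.] [ 0.374 -0.211  0.028]
seam3 0.9 [312. 178.] [ 0.378 -0.233  0.028]
seam3 0.82 [332. 174.] [ 0.374 -0.211  0.028]
seam5 0.9 [312. 178.] [ 0.378 -0.233  0.028]
seam5 0.82 [332. 174.] [ 0.374 -0.211  0.028]
```

View pics/w5c.png

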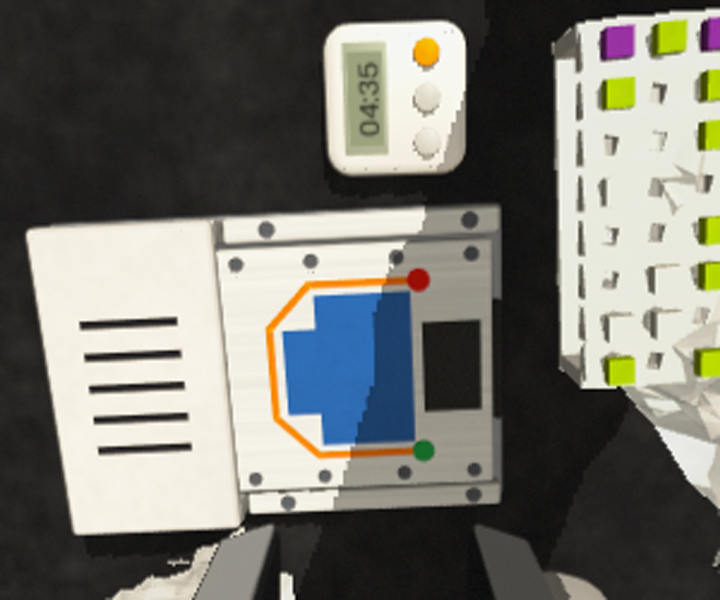

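Plate is out to the stop: crop px red (418,279), green (423,450), bends (309,284), (268,328), (277,417), (320,455), pad (452,365).

```bash
python3 - <<'E'
from fit import *
np.set_printoptions(precision=4,suppress=True)
s=state();d=get_image('wrist');c=cam(d,s);m=1e-3
u=lambda x,y:(160+(x+.5)/2.4-.5,60+(y+.5)/2.4-.5)
pl=[((-30,-42),(418,279)),((-30,42),(423,450)),((22,-42),(309,284)),((42,-22),(268,328)),((42,22),(277,417)),((22,42),(320,455)),((-45,0),(452,365))]
r=fit(c,[((X*m,Y*m,.028),u(*p)) for (X,Y),p in pl],[.42,-.235,-1.55]);print('plate',r.x,np.degrees(r.x[2]));print(r.fun.reshape(-1,2))
h=[((146*m,-74*m,.044),u(27,229)),((146*m,74*m,.044),u(74,534)),((62*m,-74*m,.044),u(211,221)),((62*m,74*m,.044),u(241,527))]
r2=fit(c,h,r.x);print('dock',r2.x);print(r2.fun.reshape(-1,2))
x,y,a=r.x;np.save('plate.npy',r.x)
S=[(-30,42),(-4,42),(22,42),(42,22),(42,0),(42,-22),(22,-42),(-4,-42),(-30,-42)]
for X,Y in S:print(np.array([x+(np.cos(a)*X-np.sin(a)*Y)*m,y+(np.sin(a)*X+np.cos(a)*Y)*m]))
E
```

```text
plate [ 0.4168 -0.2366 -1.538 ] -88.11879073292671
[[ 0.2366 -0.2176]
 [ 0.3814  0.0624]
 [-0.4927 -0.1354]
 [ 0.3282  0.061 ]
 [-0.3952  0.2395]
 [-0.2778 -0.1093]
 [ 0.1781  0.1544]]
dock [ 0.4171 -0.2351 -1.5389]
[[-1.1905 -0.6764]
 [-0.5918  1.5647]
 [ 0.8889 -1.0613]
 [ 0.7811  1.5218]]
[ 0.4578 -0.2052]
[ 0.4587 -0.2312]
[ 0.4595 -0.2572]
[ 0.4402 -0.2779]
[ 0.4182 -0.2786]
[ 0.3962 -0.2793]
[ 0.3756 -0.26  ]
[ 0.3747 -0.234 ]
[ 0.3739 -0.208 ]
```

Request:
drive_tool(targets=[[[0, 0, 0], [2, -30, 20], 0], [[0, 0, 0], [4, -60, 55], 0], [[0, 0, 0], [6, -85, 95], 0], [[0, 0, 0], [8, -100, 135], 0], [[0, 0, 0], [10, -110, 175], 0], [[0, 0, 0], [12, -110, 215], 0], [[0, 0, 0], [14, -110, 255], 0], [[0, 0, 0], [16, -110, 295], 0], [[0, 0, 0], [18, -110, 335], 0], [[0, 0, 0], [20, -110, 375], 0]])

```text
time: 12.25
ee_pos: [0.4426, 0.1453, 0.3568]
tcp_rot: [-1.573, 0.008, -0.012]
force: [1.1, -0.1, 1.3]
gripper_width: 0.094
```

Request:
drive_tool(targets=[[[0, 0, 0], [0, 0, 25], 0], [[0, 0, 0], [0, 0, 45], 0], [[0, 0, 0], [0, 0, 60], 0], [[0, 0, 0], [0, 0, 65], 0], [[0, 0, 0], [0, 0, 65], 0], [[0, 0, 0], [0, 0, 65], 0], [[0, 0, 0], [0, 0, 65], 0], [[0, 0, 0], [0, 0, 65], 0], [[0, 0, 0], [0, 0, 65], 0], [[0, 0, 0], [0, 0, 65], 0]])

```text
time: 13.08
ee_pos: [0.4435, 0.2098, 0.3568]
tcp_rot: [-1.572, 0.008, -0.012]
force: [-0.4, 0.1, 0.0]
gripper_width: 0.0938
```

```bash
python3 look.py w6 probe=.127 probe_tip=.042 stand_seat=.127 stand=0 culture_dish=0 label_tape=0; python3 -c "
import cv2;a=cv2.imread('pics/w6.png');cv2.imwrite('pics/w6c.png',a)"
```

```text
13.0833 [0.444 0.21  0.357] [-0.822 -0.001  0.248  1.81   0.003  1.332  0.983] [-1.572  0.008 -0.012] [-0.445  0.11   0.015]
probe 0.72 [357. 194.] [0.421 0.259 0.127]
probe 0.49 [406. 134.] [0.354 0.312 0.127]
stand_seat 0.76 [357. 188.] [0.415 0.259 0.127]
stand 0.87 [348. 181.] [0.419 0.259 0.   ]
culture_dish 0.61 [408. 134.] [0.352 0.346 0.   ]
label_tape 0.58 [276. 196.] [0.441 0.149 0.   ]
```

View pics/w6c.png

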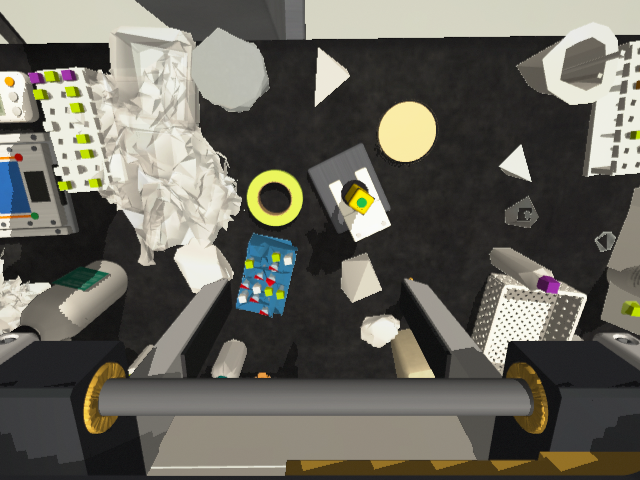

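```bash
python3 -c "
import cv2;a=cv2.imread('pics/w6.png');cv2.imwrite('pics/w6d.png',cv2.resize(a[135:255,295:415],(600,600),interpolation=cv2.INTER_CUBIC))"
```

```text
(no output)
```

View pics/w6d.png

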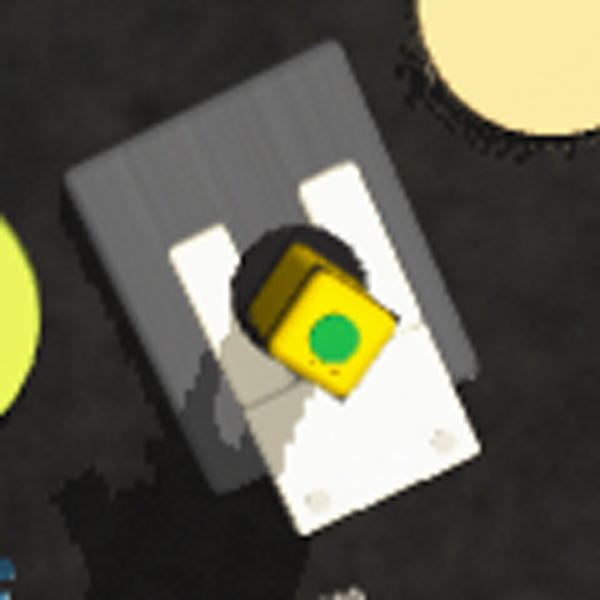

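```bash
python3 - <<'E'
from fit import *
np.set_printoptions(precision=4,suppress=True)
s=state();d=get_image('wrist');c=cam(d,s);m=1e-3
u=lambda x,y:(295+(x+.5)/5-.5,135+(y+.5)/5-.5)
st=[((-22,24),(355,162)),((-22,-24),(170,245)),((-22,-9),(222,224)),((-22,9),(300,185)),((55,-24),(303,537)),((55,24),(480,453))]
r=fit(c,[((X*m,Y*m,.127),u(*p)) for (X,Y),p in st],[.42,.26,.45]);print('stand',r.x,np.degrees(r.x[2]));print(r.fun.reshape(-1,2))
top=[(320,266),(398,320),(343,398),(268,340)]
W=np.array([onz(c,u(*p),.194) for p in top]);print('top',W.mean(0));
for i in range(4):
    e=W[(i+1)%4]-W[i];print(np.linalg.norm(e),np.degrees(np.arctan2(e[1],e[0])))
print('collar',onz(c,u(298,290),.132))
print('tcpR',R.from_rotvec(s['tcp_rot']).as_matrix())
np.save('stand.npy',r.x)
E
```

```text
stand [0.4191 0.2562 0.4313] 24.709694540304305
[[ 0.4006 -0.8163]
 [-0.6529  0.7862]
 [ 0.7211 -0.6458]
 [-0.6095  0.3286]
 [-0.553   0.0424]
 [ 0.727   0.2742]]
top [0.4182 0.2556 0.194 ]
0.018878090799606 55.292294249565366
0.018598350295407344 -34.053666784667534
0.019119383114751306 -128.11160083712278
0.017461940456680407 145.30783476407586
collar [0.4184 0.2553 0.132 ]
tcpR [[ 0.9999  0.0024  0.0123]
 [-0.0123 -0.0018  0.9999]
 [ 0.0024 -1.     -0.0018]]
```

Stand's yaw is 24.7° with the probe at (0.4185, 0.2555), grip sides at 54.5°/−35.5°. Network and corner fits agree to about 2 mm. Hovering with the jaws aligned.

Request:
drive_tool(targets=[[[0, 0.1, 0], [-5, 15, 10], 0], [[0, 0.2, 0], [-10, 30, 20], 0], [[0, 0.3, 0], [-15, 50, 30], 0], [[0, 0.4, 0], [-20, 70, 40], 0], [[0, 0.5, 0], [-25.6, 90, 45.4], 0], [[0, 0.6, 0], [-25.6, 110, 45.4], 0], [[0, 0.61, 0], [-25.6, 125, 45.4], 0], [[0, 0.61, 0], [-25.6, 135, 45.4], 0], [[0, 0.61, 0], [-25.6, 135, 45.4], 0], [[0, 0.61, 0], [-25.6, 135, 45.4], 0]])

```text
time: 14.32
ee_pos: [0.4188, 0.2557, 0.2217]
tcp_rot: [-1.517, 0.484, -0.489]
force: [0.4, -0.2, -0.2]
gripper_width: 0.0937
```

```bash
python3 - <<'E'
from h import *
np.set_printoptions(precision=4,suppress=True)
s=state();M=R.from_rotvec(s['tcp_rot']).as_matrix();print(s['ee_pos'],s['qpos'])
print(M,'\ndelta tool mm',M.T@(np.array([.4185,.2555,.152])-s['ee_pos'])*1e3,'jaw az',np.degrees(np.arctan2(M[1,2],M[0,2])))
# rotvec (tool) to bring it exactly vertical w/ jaw at 54.5 deg
a=np.radians(54.5);z=np.array([np.cos(a),np.sin(a),0]);y=np.array([0,0,-1.]);G=np.c_[np.cross(y,z),y,z]
print('turn',R.from_matrix(M.T@G).as_rotvec())
E
```

```text
[0.4188 0.2557 0.2217] [-0.8758  0.1023  0.2095  2.0003 -0.0211  1.041   0.2927]
[[ 0.8131  0.0021  0.5821]
 [-0.5821 -0.0022  0.8131]
 [ 0.003  -1.     -0.0005]] 
delta tool mm [-0.2816 69.6801 -0.3121] jaw az 54.401769850395276
turn [ 0.0006 -0.0017  0.003 ]
```

Request:
drive_tool(targets=[[[0, 0, 0.003], [0, 15, 0], 0], [[0, 0, 0.003], [0, 32, 0], 0], [[0, 0, 0.003], [0, 48, 0], 0], [[0, 0, 0.003], [0, 60, 0], 0], [[0, 0, 0.003], [0, 67, 0], 0], [[0, 0, 0.003], [0, 70, 0], 0], [[0, 0, 0.003], [0, 70, 0], 0], [[0, 0, 0.003], [0, 70, 0], 0.3], [[0, 0, 0.003], [0, 70, 0], 0.6], [[0, 0, 0.003], [0, 70, 0], 1]], squeeze=25)

```text
time: 15.15
ee_pos: [0.4193, 0.2559, 0.1524]
tcp_rot: [-1.515, 0.486, -0.487]
force: [0.8, 1.0, -0.7]
gripper_width: 0.0777
```

Request:
drive_tool(targets=[[[0, 0, 0], [0, 0, 0], 1], [[0, 0, 0], [0, 0, 0], 1], [[0, 0, 0], [0, 0, 0], 1], [[0, 0, 0], [0, 0, 0], 1], [[0, 0, 0], [0, 0, 0], 1], [[0, 0, 0], [0, 0, 0], 1], [[0, 0, 0], [0, 0, 0], 1], [[0, 0, 0], [0, 0, 0], 1], [[0, 0, 0], [0, 0, 0], 1], [[0, 0, 0], [0, 0, 0], 1]], squeeze=25)

```text
time: 15.98
ee_pos: [0.4193, 0.2558, 0.1524]
tcp_rot: [-1.515, 0.486, -0.487]
force: [-0.8, 0.1, 0.1]
gripper_width: 0.0198
```

```bash
python3 - <<'E'
from h import *
np.set_printoptions(precision=4,suppress=True)
s=state();M=R.from_rotvec(s['tcp_rot']).as_matrix();print(s['time'],s['ee_pos'],s['qpos'],s['gripper_width'],s['force'],s['wrist_torque']);print(M)
E
```

```text
15.9833 [0.4193 0.2558 0.1524] [-0.863   0.186   0.2068  2.0749 -0.049   0.8845  0.3208] 0.019789494447912028 [-0.756   0.0568  0.0552] [-0.0699  0.0431 -0.0058]
[[ 0.8131  0.0005  0.5821]
 [-0.5821  0.0003  0.8131]
 [ 0.0002 -1.      0.0005]]
```

Request:
drive_tool(targets=[[[0, 0, 0], [0, -10, 0], 1], [[0, 0, 0], [0, -30, 0], 1], [[0, 0, 0], [0, -55, 0], 1], [[0, 0, 0], [0, -80, 0], 1], [[0, 0, 0], [0, -105, 0], 1], [[0, 0, 0], [0, -130, 0], 1], [[0, 0, 0], [10, -150, -12], 1], [[0, 0, 0], [30, -160, -35], 1], [[0, 0, 0], [50, -160, -59], 1], [[0, 0, 0], [70, -160, -82], 1]])

```text
time: 16.82
ee_pos: [0.4284, 0.1471, 0.3137]
tcp_rot: [-1.514, 0.485, -0.487]
force: [1.3, 0.3, -0.8]
gripper_width: 0.0201
```

Request:
drive_tool(targets=[[[0, -0.08, 0], [20, 0, -23], 1], [[0, -0.16, 0], [42, 0, -49], 1], [[0, -0.24, 0], [64, 0, -75], 1], [[0, -0.32, 0], [86, 0, -101], 1], [[0, -0.4, 0], [108, 0, -127], 1], [[0, -0.48, 0], [130, 0, -153], 1], [[0, -0.56, 0], [152, 0, -178], 1], [[0, -0.62, 0], [174, 0, -204], 1], [[0, -0.62, 0], [196, 0, -230], 1], [[0, -0.62, 0], [210, 0, -247], 1]])

```text
time: 17.65
ee_pos: [0.455, -0.1792, 0.3143]
tcp_rot: [-1.569, -0.0, -0.004]
force: [0.2, -0.0, -1.1]
gripper_width: 0.0199
```

```bash
cat > go.py <<'E'
from h import *
import sys
np.set_printoptions(precision=2,suppress=True)
# print tool-axis shifts in mm to reach world targets; turn needed to be vertical with jaw az given
s=state();M=R.from_rotvec(s['tcp_rot']).as_matrix();print(s['time'],s['ee_pos'],s['gripper_width'],s['force'],s['qpos'])
az=np.radians(float(sys.argv[1]));z=np.array([np.cos(az),np.sin(az),0]);y=np.array([0,0,-1.])
print('jaw',np.degrees(np.arctan2(M[1,2],M[0,2])),'turn',np.round(R.from_matrix(M.T@np.c_[np.cross(y,z),y,z]).as_rotvec(),4))
for a in sys.argv[2:]:print(a,M.T@(np.array(eval(a))-s['ee_pos'])*1e3)
E
python3 go.py 90 .4578,-.2052,.25 .4578,-.2052,.1405
```

```text
17.65 [ 0.45 -0.18  0.31] 0.019931361844731977 [ 0.24 -0.04 -1.08] [-0.51 -0.01  0.77  1.9   0.    1.24  1.83]
jaw 89.85581378060093 turn [-0. -0.  0.]
.4578,-.2052,.25 [  2.69  64.23 -26.04]
.4578,-.2052,.1405 [  2.37 173.73 -26.2 ]
```

Request:
drive_tool(targets=[[[0, 0, 0], [1, 10, -8], 1], [[0, 0, 0], [2, 28, -18], 1], [[0, 0, 0], [2.5, 48, -26], 1], [[0, 0, 0], [2.5, 68, -26], 1], [[0, 0, 0], [2.5, 88, -26], 1], [[0, 0, 0], [2.5, 108, -26], 1], [[0, 0, 0], [2.5, 125, -26], 1], [[0, 0, 0], [2.5, 138, -26], 1], [[0, 0, 0], [2.5, 146, -26], 1], [[0, 0, 0], [2.5, 149, -26], 1]])

```text
time: 18.48
ee_pos: [0.4575, -0.2049, 0.1647]
tcp_rot: [-1.569, 0.001, -0.003]
force: [-0.0, 0.9, -1.0]
gripper_width: 0.0198
```

```bash
python3 go.py 90 .4578,-.2052,.1405;python3 look.py w7 probe_tip=.054 seam0=.028; python3 -c "
import cv2;a=cv2.imread('pics/w7.png');cv2.imwrite('pics/w7c.png',a[100:480,120:560])"
```

```text
18.4833 [ 0.46 -0.2   0.16] 0.019821588464756946 [-0.01  0.91 -1.02] [-0.39  0.23  0.79  2.07 -0.21  0.92  2.09]
jaw 89.85705304481804 turn [-0. -0.  0.]
.4578,-.2052,.1405 [ 0.28 24.18 -0.36]
18.4833 [ 0.457 -0.205  0.165] [-0.385  0.234  0.791  2.066 -0.212  0.919  2.09 ] [-1.569  0.001 -0.003] [-0.012  0.911 -1.017]
probe_tip 0.7 [316. 242.] [ 0.459 -0.204  0.054]
seam0 0.97 [234. 170.] [ 0.4   -0.277  0.028]
seam0 0.89 [282. 142.] [ 0.376 -0.233  0.028]
```

View pics/w7c.png

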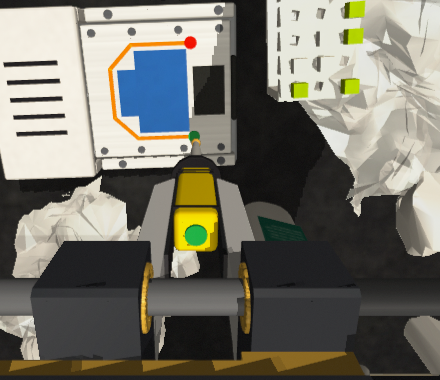

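Tip is at (316,242) in the image, directly over the green dot and agreeing with the TCP to about 1.5 mm. Lowering.

Request:
drive_tool(targets=[[[0, 0, 0], [0.3, 4, 0], 1], [[0, 0, 0], [0.3, 8, 0], 1], [[0, 0, 0], [0.3, 12, 0], 1], [[0, 0, 0], [0.3, 15, 0], 1], [[0, 0, 0], [0.3, 18, 0], 1], [[0, 0, 0], [0.3, 20, 0], 1], [[0, 0, 0], [0.3, 22, 0], 1], [[0, 0, 0], [0.3, 23, 0], 1], [[0, 0, 0], [0.3, 24, 0], 1], [[0, 0, 0], [0.3, 24, 0], 1]])

```text
time: 19.47
ee_pos: [0.4585, -0.2052, 0.1418]
tcp_rot: [-1.569, -0.0, -0.005]
force: [0.1, 0.8, -1.5]
gripper_width: 0.0197
```

```bash
python3 go.py 90 .4578,-.2052,.1405 .4587,-.2312,.1405 .4595,-.2572,.1405;python3 -c "from rig import state;print(state()['ee_pos'])"
```

```text
19.4667 [ 0.46 -0.21  0.14] 0.019717080269238255 [ 0.14  0.77 -1.53] [-0.36  0.27  0.77  2.09 -0.25  0.87  2.13]
jaw 89.84711388074176 turn [-0. -0.  0.]
.4578,-.2052,.1405 [-0.67  1.26 -0.01]
.4587,-.2312,.1405 [  0.29   1.22 -26.01]
.4595,-.2572,.1405 [  1.16   1.19 -52.01]
[ 0.45847055 -0.20519139  0.14175881]
```

Request:
drive_tool(targets=[[[0, 0, 0], [-0.2, 0.5, -2], 1], [[0, 0, 0], [-0.2, 1, -4.5], 1], [[0, 0, 0], [0, 1.2, -7], 1], [[0, 0, 0], [0, 1.2, -9.5], 1], [[0, 0, 0], [0, 1.2, -12], 1], [[0, 0, 0], [0.1, 1.2, -14.5], 1], [[0, 0, 0], [0.1, 1.2, -17], 1], [[0, 0, 0], [0.2, 1.2, -19.5], 1], [[0, 0, 0], [0.2, 1.2, -22], 1], [[0, 0, 0], [0.3, 1.2, -24.5], 1]])

```text
time: 20.3
ee_pos: [0.4587, -0.2299, 0.1405]
tcp_rot: [-1.569, -0.0, -0.005]
force: [-1.0, 1.4, -1.3]
gripper_width: 0.0198
```

```bash
python3 go.py 90 .4587,-.2312,.1405 .4595,-.2572,.1405 .4402,-.2779,.1405;python3 -c "from rig import state;print(state()['ee_pos'])"
```

```text
20.3 [ 0.46 -0.23  0.14] 0.019796486966586285 [-1.05  1.35 -1.29] [-0.3   0.3   0.77  2.07 -0.27  0.88  2.19]
jaw 89.8465903006395 turn [-0. -0.  0.]
.4587,-.2312,.1405 [-0.02  0.04 -1.28]
.4595,-.2572,.1405 [  0.85   0.01 -27.28]
.4402,-.2779,.1405 [-18.4   -0.08 -48.03]
[ 0.45872497 -0.22992247  0.14054302]
```

Request:
drive_tool(targets=[[[0, 0, 0], [0.1, 0, -2.5], 1], [[0, 0, 0], [0.2, 0, -5.3], 1], [[0, 0, 0], [0.3, 0, -8], 1], [[0, 0, 0], [0.3, 0, -10.8], 1], [[0, 0, 0], [0.4, 0, -13.6], 1], [[0, 0, 0], [0.5, 0, -16.4], 1], [[0, 0, 0], [0.6, 0, -19.2], 1], [[0, 0, 0], [0.7, 0, -22], 1], [[0, 0, 0], [0.8, 0, -24.8], 1], [[0, 0, 0], [0.9, 0, -27.3], 1]])

```text
time: 21.13
ee_pos: [0.4595, -0.2575, 0.1405]
tcp_rot: [-1.569, -0.0, -0.005]
force: [0.4, -0.2, -0.8]
gripper_width: 0.02
```

Request:
drive_tool(targets=[[[0, 0, 0], [-1.5, 0, -2.5], 1], [[0, 0, 0], [-3.5, 0, -4.5], 1], [[0, 0, 0], [-5.5, 0, -6.5], 1], [[0, 0, 0], [-7.5, 0, -8.5], 1], [[0, 0, 0], [-9.5, 0, -10.5], 1], [[0, 0, 0], [-11.5, 0, -12.5], 1], [[0, 0, 0], [-13.5, 0, -14.6], 1], [[0, 0, 0], [-15.5, 0, -16.7], 1], [[0, 0, 0], [-17.5, 0, -18.8], 1], [[0, 0, 0], [-19.5, 0, -21], 1]])

```text
time: 21.97
ee_pos: [0.4398, -0.2787, 0.1404]
tcp_rot: [-1.569, -0.0, -0.005]
force: [-1.1, -0.9, -2.4]
gripper_width: 0.0197
```

```bash
python3 go.py 90 .4402,-.2779,.1405 .4182,-.2786,.1405 .3962,-.2793,.1405 .3756,-.26,.1405 .3747,-.234,.1405
```

```text
21.9667 [ 0.44 -0.28  0.14] 0.019727634991347706 [-1.1  -0.87 -2.45] [-0.2   0.32  0.78  2.05 -0.29  0.88  2.31]
jaw 89.84753771694595 turn [-0. -0.  0.]
.4402,-.2779,.1405 [ 0.41 -0.1   0.77]
.4182,-.2786,.1405 [-21.59  -0.17   0.01]
.3962,-.2793,.1405 [-43.59  -0.25  -0.75]
.3756,-.26,.1405 [-64.24  -0.29  18.49]
.3747,-.234,.1405 [-65.21  -0.25  44.49]
```

Request:
drive_tool(targets=[[[0, 0, 0], [-2, 0, 0], 1], [[0, 0, 0], [-4.2, 0, 0], 1], [[0, 0, 0], [-6.4, 0, 0], 1], [[0, 0, 0], [-8.6, 0, 0], 1], [[0, 0, 0], [-10.8, 0, 0], 1], [[0, 0, 0], [-13, 0, 0], 1], [[0, 0, 0], [-15.2, 0, 0], 1], [[0, 0, 0], [-17.4, 0, 0], 1], [[0, 0, 0], [-19.5, 0, 0], 1], [[0, 0, 0], [-21.6, 0, 0], 1]])

```text
time: 22.8
ee_pos: [0.4179, -0.2786, 0.1403]
tcp_rot: [-1.569, -0.0, -0.005]
force: [0.3, -0.6, -1.7]
gripper_width: 0.0198
```

Request:
drive_tool(targets=[[[0, 0, 0], [-2.2, 0, 0], 1], [[0, 0, 0], [-4.4, 0, -0.1], 1], [[0, 0, 0], [-6.6, 0, -0.2], 1], [[0, 0, 0], [-8.8, 0, -0.3], 1], [[0, 0, 0], [-11, 0, -0.4], 1], [[0, 0, 0], [-13.2, 0, -0.5], 1], [[0, 0, 0], [-15.4, 0, -0.6], 1], [[0, 0, 0], [-17.6, 0, -0.7], 1], [[0, 0, 0], [-19.8, 0, -0.7], 1], [[0, 0, 0], [-22, 0, -0.7], 1]])

```text
time: 23.63
ee_pos: [0.3957, -0.2793, 0.1403]
tcp_rot: [-1.569, -0.0, -0.005]
force: [-0.2, 0.5, -0.6]
gripper_width: 0.0201
```

```bash
python3 go.py 90 .3962,-.2793,.1405 .3756,-.26,.1405 .3747,-.234,.1405 .3739,-.208,.1405
```

```text
23.6333 [ 0.4  -0.28  0.14] 0.020135705607535116 [-0.18  0.46 -0.57] [-0.21  0.24  0.81  2.13 -0.24  0.86  2.31]
jaw 89.84658374386004 turn [-0. -0.  0.]
.3962,-.2793,.1405 [ 0.5  -0.25 -0.04]
.3756,-.26,.1405 [-20.16  -0.29  19.2 ]
.3747,-.234,.1405 [-21.12  -0.25  45.2 ]
.3739,-.208,.1405 [-21.99  -0.22  71.2 ]
```

Request:
drive_tool(targets=[[[0, 0, 0], [-2, 0, 1.8], 1], [[0, 0, 0], [-4, -0.2, 3.7], 1], [[0, 0, 0], [-6, -0.2, 5.7], 1], [[0, 0, 0], [-8, -0.2, 7.6], 1], [[0, 0, 0], [-10, -0.2, 9.6], 1], [[0, 0, 0], [-12, -0.2, 11.5], 1], [[0, 0, 0], [-14, -0.2, 13.4], 1], [[0, 0, 0], [-16, -0.2, 15.3], 1], [[0, 0, 0], [-18, -0.2, 17.2], 1], [[0, 0, 0], [-20, -0.2, 19.2], 1]])

```text
time: 24.47
ee_pos: [0.3756, -0.2598, 0.1404]
tcp_rot: [-1.569, -0.0, -0.005]
force: [-0.2, 0.1, -1.4]
gripper_width: 0.0195
```

Request:
drive_tool(targets=[[[0, 0, 0], [-0.1, 0, 2.6], 1], [[0, 0, 0], [-0.2, 0, 5.2], 1], [[0, 0, 0], [-0.3, 0, 7.8], 1], [[0, 0, 0], [-0.4, 0, 10.4], 1], [[0, 0, 0], [-0.5, 0, 13], 1], [[0, 0, 0], [-0.6, 0, 15.6], 1], [[0, 0, 0], [-0.7, 0, 18.2], 1], [[0, 0, 0], [-0.8, 0, 20.8], 1], [[0, 0, 0], [-0.9, 0, 23.4], 1], [[0, 0, 0], [-0.9, 0, 26], 1]])

```text
time: 25.3
ee_pos: [0.3748, -0.2336, 0.1405]
tcp_rot: [-1.569, -0.001, -0.005]
force: [0.3, -0.2, -1.7]
gripper_width: 0.0199
```

```bash
python3 go.py 90 .3747,-.234,.1405 .3739,-.208,.1405
```

```text
25.3 [ 0.37 -0.23  0.14] 0.019940700593507065 [ 0.33 -0.24 -1.72] [-0.33  0.14  0.82  2.21 -0.15  0.83  2.15]
jaw 89.84679954834695 turn [-0. -0.  0.]
.3747,-.234,.1405 [-0.1  -0.02 -0.44]
.3739,-.208,.1405 [-0.97  0.01 25.56]
```

Request:
drive_tool(targets=[[[0, 0, 0], [-0.1, 0, 2.6], 1], [[0, 0, 0], [-0.2, 0, 5.2], 1], [[0, 0, 0], [-0.3, 0, 7.8], 1], [[0, 0, 0], [-0.4, 0, 10.4], 1], [[0, 0, 0], [-0.5, 0, 13], 1], [[0, 0, 0], [-0.6, 0, 15.6], 1], [[0, 0, 0], [-0.7, 0, 18.2], 1], [[0, 0, 0], [-0.8, 0, 20.8], 1], [[0, 0, 0], [-0.9, 0, 23.4], 1], [[0, 0, 0], [-1, 0, 25.6], 1]])

```text
time: 26.13
ee_pos: [0.3738, -0.2077, 0.1405]
tcp_rot: [-1.569, -0.001, -0.005]
force: [-0.8, 0.1, -1.5]
gripper_width: 0.0202
```

```bash
python3 go.py 90 .3739,-.208,.1405;python3 look.py w8 probe_tip=.030; python3 -c "
import cv2;a=cv2.imread('pics/w8.png');cv2.imwrite('pics/w8c.png',cv2.resize(a[100:350,200:450],(600,600)))"
```

```text
26.1333 [ 0.37 -0.21  0.14] 0.02019203486369005 [-0.77  0.08 -1.48] [-0.38  0.11  0.81  2.24 -0.11  0.83  2.06]
jaw 89.84809130338363 turn [-0. -0.  0.]
.3739,-.208,.1405 [ 0.09 -0.01 -0.33]
26.1333 [ 0.374 -0.208  0.14 ] [-0.384  0.106  0.805  2.238 -0.107  0.83   2.059] [-1.569 -0.001 -0.005] [-0.767  0.084 -1.476]
probe_tip 0.78 [317. 242.] [ 0.376 -0.206  0.03 ]
```

View pics/w8c.png

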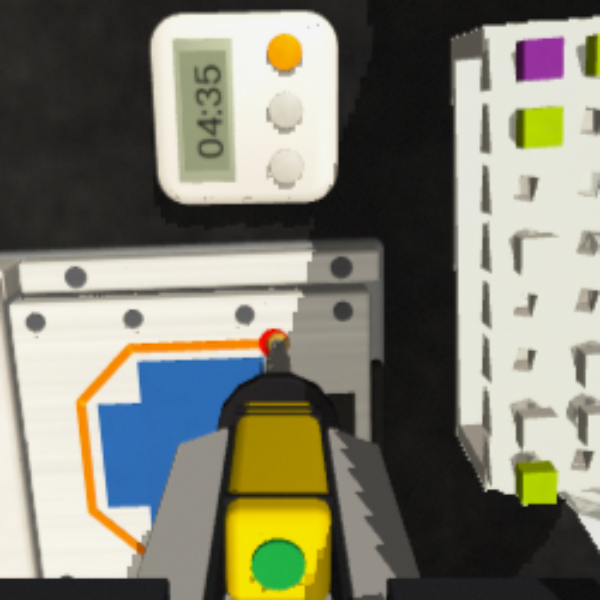

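Tip sits on the red dot (crop (272,342)). Lifting away slowly, then returning to the stand.

Request:
drive_tool(targets=[[[0, 0, 0], [0, -3, 0], 1], [[0, 0, 0], [0, -7, 0], 1], [[0, 0, 0], [0, -11, 0], 1], [[0, 0, 0], [0, -15, 0], 1], [[0, 0, 0], [0, -20, 0], 1], [[0, 0, 0], [0, -45, 0], 1], [[0, 0, 0], [0, -75, 0], 1], [[0, 0, 0], [0, -110, 0], 1], [[0, 0, 0], [0, -145, 0], 1], [[0, 0, 0], [10, -175, 5], 1]])

```text
time: 27.07
ee_pos: [0.3819, -0.2042, 0.3184]
tcp_rot: [-1.568, -0.0, -0.008]
force: [0.1, -1.0, -1.5]
gripper_width: 0.0196
```

Request:
drive_tool(targets=[[[0, 0.06, 0], [4, 0, 25], 1], [[0, 0.12, 0], [10, 0, 55], 1], [[0, 0.18, 0], [15, 0, 90], 1], [[0, 0.24, 0], [20, 0, 125], 1], [[0, 0.3, 0], [25, 0, 160], 1], [[0, 0.36, 0], [30, 0, 195], 1], [[0, 0.42, 0], [35, 0, 230], 1], [[0, 0.48, 0], [35, 0, 265], 1], [[0, 0.54, 0], [35, 0, 300], 1], [[0, 0.62, 0], [35, 0, 335], 1]])

```text
time: 27.9
ee_pos: [0.4182, 0.1322, 0.3199]
tcp_rot: [-1.51, 0.487, -0.495]
force: [1.7, -0.5, -1.1]
gripper_width: 0.0198
```

```bash
python3 go.py 54.4 .4193,.2558,.315 .4193,.2558,.1555
```

```text
27.9 [0.42 0.13 0.32] 0.019797431744732266 [ 1.65 -0.53 -1.07] [-0.65 -0.08  0.18  1.96  0.02  1.25  0.47]
jaw 54.029180525901005 turn [-0.01 -0.01  0.  ]
.4193,.2558,.315 [-71.73   5.21 100.7 ]
.4193,.2558,.1555 [-72.29 164.71  99.82]
```

Request:
drive_tool(targets=[[[-0.005, -0.006, 0], [-15, 0, 21], 1], [[-0.005, -0.006, 0], [-32, 0, 45], 1], [[-0.005, -0.006, 0], [-49, 1, 69], 1], [[-0.005, -0.006, 0], [-62, 3, 88], 1], [[-0.005, -0.006, 0], [-70, 5, 98], 1], [[-0.005, -0.006, 0], [-72, 5, 100.7], 1], [[-0.005, -0.006, 0], [-72, 5, 100.7], 1], [[-0.005, -0.006, 0], [-72, 5, 100.7], 1], [[-0.005, -0.006, 0], [-72, 5, 100.7], 1], [[-0.005, -0.006, 0], [-72, 5, 100.7], 1]])

```text
time: 28.73
ee_pos: [0.4194, 0.2548, 0.3156]
tcp_rot: [-1.515, 0.485, -0.491]
force: [-0.4, 0.5, -0.4]
gripper_width: 0.0196
```

```bash
sed -i 's/precision=2/precision=4/' go.py; python3 go.py 54.4 .4193,.2558,.175 .4193,.2558,.1535; python3 look.py w9 stand_seat=.127 probe_tip=.205
```

```text
28.7333 [0.4194 0.2548 0.3156] 0.019634006805411948 [-0.4251  0.481  -0.423 ] [-0.7521  0.0288  0.0743  1.8665  0.0013  1.2444  0.269 ]
jaw 54.277920976661115 turn [-0.0009 -0.0021  0.0038]
.4193,.2558,.175 [ -1.2038 140.563    0.6542]
.4193,.2558,.1535 [ -1.2854 162.0628   0.6343]
28.7333 [0.419 0.255 0.316] [-0.752  0.029  0.074  1.867  0.001  1.244  0.269] [-1.515  0.485 -0.491] [-0.425  0.481 -0.423]
stand_seat 0.71 [313. 220.] [0.417 0.254 0.127]
stand_seat 0.68 [ 21. 319.] [ 0.313 -0.091  0.127]
probe_tip 0.96 [436. 248.] [0.486 0.336 0.205]
```

Request:
drive_tool(targets=[[[0, 0, 0.003], [-1, 12, 0.6], 1], [[0, 0, 0.003], [-1, 27, 0.6], 1], [[0, 0, 0.003], [-1, 43, 0.6], 1], [[0, 0, 0.003], [-1, 59, 0.6], 1], [[0, 0, 0.003], [-1, 75, 0.6], 1], [[0, 0, 0.003], [-1, 91, 0.6], 1], [[0, 0, 0.003], [-1, 107, 0.6], 1], [[0, 0, 0.003], [-1, 122, 0.6], 1], [[0, 0, 0.003], [-1, 133, 0.6], 1], [[0, 0, 0.003], [-1, 140, 0.6], 1]])

```text
time: 29.72
ee_pos: [0.4187, 0.2557, 0.1737]
tcp_rot: [-1.516, 0.488, -0.488]
force: [-0.3, -0.1, -0.7]
gripper_width: 0.0199
```

```bash
python3 go.py 54.4 .4193,.2558,.1535
```

```text
29.7167 [0.4187 0.2557 0.1737] 0.019917555621017328 [-0.2629 -0.0921 -0.7459] [-0.7442  0.1593  0.0712  2.0469 -0.0135  0.9365  0.2821]
jaw 54.31619872003981 turn [ 0.0008 -0.0015  0.0002]
.4193,.2558,.1535 [ 0.4351 20.2271  0.4245]
```

Request:
drive_tool(targets=[[[0, 0, 0], [0.4, 4, 0.4], 1], [[0, 0, 0], [0.4, 8, 0.4], 1], [[0, 0, 0], [0.4, 12, 0.4], 1], [[0, 0, 0], [0.4, 15, 0.4], 1], [[0, 0, 0], [0.4, 17, 0.4], 1], [[0, 0, 0], [0.4, 18, 0.4], 1], [[0, 0, 0], [0.4, 19, 0.4], 1], [[0, 0, 0], [0.4, 20, 0.4], 1], [[0, 0, 0], [0.4, 20.5, 0.4], 1], [[0, 0, 0], [0.4, 20.5, 0.4], 1]])

```text
time: 30.55
ee_pos: [0.4192, 0.2558, 0.1532]
tcp_rot: [-1.516, 0.488, -0.488]
force: [0.2, -0.7, -1.4]
gripper_width: 0.0197
```

Request:
drive_tool(targets=[[[0, 0, 0], [0, 0.5, 0], 1], [[0, 0, 0], [0, 0.5, 0], 0.75], [[0, 0, 0], [0, 0.5, 0], 0.7], [[0, 0, 0], [0, 0.5, 0], 0.65], [[0, 0, 0], [0, 0.5, 0], 0.5], [[0, 0, 0], [0, 0.5, 0], 0.3], [[0, 0, 0], [0, 0.5, 0], 0.1], [[0, 0, 0], [0, 0.5, 0], 0], [[0, 0, 0], [0, 0.5, 0], 0], [[0, 0, 0], [0, 0.5, 0], 0]])

```text
time: 31.38
ee_pos: [0.4193, 0.2558, 0.1527]
tcp_rot: [-1.516, 0.488, -0.488]
force: [-0.6, 0.1, 0.5]
gripper_width: 0.0691
```

Request:
drive_tool(targets=[[[0, 0, 0], [0, -5, 0], 0], [[0, 0, 0], [0, -15, 0], 0], [[0, 0, 0], [0, -30, 0], 0], [[0, 0, 0], [0, -50, 0], 0], [[0, 0, 0], [0, -75, 0], 0], [[0, 0, 0], [0, -100, 0], 0], [[0, 0, 0], [0, -130, 0], 0], [[0, 0, 0], [0, -160, 0], 0], [[0, 0, 0], [0, -180, 0], 0], [[0, 0, 0], [0, -180, 0], 0]])

```text
time: 32.22
ee_pos: [0.4205, 0.2568, 0.3379]
tcp_rot: [-1.51, 0.485, -0.49]
force: [0.2, 0.2, -0.2]
gripper_width: 0.0942
```

```bash
python3 look.py w10 stand_seat=.127 probe=.127 ; python3 - <<'E'
from h import *
d=get_image('side');cv2.imwrite('pics/s2.png',d['img'][:,:,::-1])
a=cv2.imread('pics/s2.png')[170:370,240:440];b=cv2.imread('pics/w10.png')[130:330,220:420]
cv2.imwrite('pics/end.png',cv2.resize(np.hstack([b,a]),(800,400)))
c=cam(d);
for r in landmark_of('plate_pad','side')[:1]:print('pad',onz(c,r['pixel'],.028))
E
```

```text
32.2167 [0.42  0.257 0.338] [-0.754  0.017  0.076  1.831 -0.001  1.288  0.27 ] [-1.51   0.485 -0.49 ] [ 0.169  0.196 -0.21 ]
stand_seat 0.91 [312. 214.] [0.416 0.258 0.127]
probe 0.91 [315. 221.] [0.424 0.256 0.127]
probe 0.91 [448. 262.] [0.557 0.354 0.127]
pad [ 0.41756367 -0.19724749  0.028     ]
```

View pics/end.png

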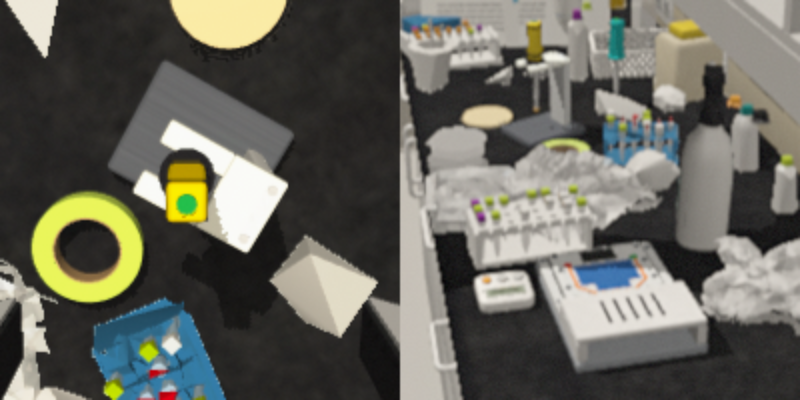

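The probe hangs upright in the fork, the plate is out, the bystanders are in place and the gripper is clear.

```bash
python3 -c "
from rig import *
print(job_done())"
```

```text
the job is handed in; nothing more can be done
None
```

I finished all the steps and handed the job in at about 32 s of the 72 s allowed; `job_done` gives no verdict.

- **Plate:** I dragged it out to the stop with a fingertip on the pad. Its fitted middle came within about 1.5 mm of the dock origin, which means fully out. In the last side view the plate was still out.
- **Seam:** I took the yellow probe, not the turquoise look-alike. I led the tip from the green dot to the red dot about 2–3 mm above the seam at about 3 cm/s. At the end of each segment the tool was within about 1.5 mm of where I had placed that seam point. The wrist force stayed within a few newtons (about noise), so there was no sign of the tip pressing on the plate. The wrist camera showed the tip at the green dot at the start and on the red dot at the end.
- **Probe back in the fork:** The last pictures show it upright in the fork. The network put its collar about 8 mm from its own estimate of the seat. I had released it within 1 mm of where I picked it up, so I put that down to detection noise.
- **Other objects:** The bottle, timer, dish and tape looked unmoved in the last pictures; I did not measure their positions again.

**Overshoot:** My first press on the pad briefly reached about 63 N, well above the 5–15 N suggested. I eased it to 6–28 N for the drag. It was fingertip contact, and the wrist limit is 120 N.

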